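# Inspect a shim stack through a hand loupe at its focal height

## Task

Start the inspection lamp's timer: press the push button on the small grey box fully down and let it come back up. Then pick up the loupe by its handle and hold it level over the shim stack on the inspection stand, lens centred over the stack and at the height shown by the tip of the gauge's pointer. Finish still holding it there, steady and touching neither stand nor stack, and do not disturb the stack, the pointer or the other parts lying about.

Things in the scene. Friction and masses are not known exactly. Their poses are not given: they have to be found in the camera images.
- timer_button (a joint): travel of the timer box's push button: 0 released, 0.006 m fully down; a spring lifts it back; fully down takes 5 N, straight down
- timer_button_top (a point): centre of the top face of the push button, a flat black disc of 32 mm diameter in a dark steel collar, 61 mm above the bench when released; it sits centrally on the timer box and moves straight down by 6 mm
- timer_box: grey fixed box, 80 x 70 mm and 39 mm high, with the push button on top; origin under its centre on the bench. Box and loupe lie to the left and right of the stand, either way round
- loupe: hand loupe lying flat on the bench: steel lens ring, 68 mm outer diameter, 12 mm high, with clear glass, and a straight black flat-sided handle 16 mm wide (y), 20 mm high, 105 mm long; both rest on the bench. Origin: lens centre, underside; the handle runs along -x, from x = -43 to -148 mm; z up is the lens axis. About 90 g, balanced near loupe_grip
- lens_center (a point): centre of the lens, at mid-height of the ring, 6 mm above the loupe's underside; this is the point to bring over the shim stack and level with the pointer tip
- loupe_grip (a point): point in the handle 80 mm behind the lens centre (-x), 10 mm above the underside, where to grip it across its 16 mm width (along the loupe's y)
- stand: fixed inspection stand; origin under the centre of its table. Base plate 190 x 150 x 12 mm, x = -85 to +105; on it an aluminium table 90 x 90 mm, top at 24 mm. Behind the table (+x, away from the robot) stand an upright gauge post at x = 90, y = -5, 202 mm high, and a small lamp on a rod at x = 55 to 100, y = 30 to 75 mm, up to 240 mm high; front and sides are open
- shim_stack: the part to inspect: stack of round steel shims, 32 mm diameter, 8 mm high, lying loose on the stand's table, up to 15 mm off the table's centre; origin at the centre of its underside
- pointer_tip (a point): middle of the blunt tip of the level aluminium pointer (blade 12 mm wide, 5 mm thick, 30 mm from the post's axis to its tip) that juts toward the table from the collar on the gauge post, at x = 60, y = -5 mm of the stand; its height, 110 to 160 mm above the bench, marks the focal height for the middle of the lens. The collar slides on the post if pushed with more than about 4 N
- piston: bystander: white round damper piston, 43 mm diameter, 17 mm high; origin under its centre
- seal_head: bystander: dark blue stepped round seal head, 47 mm diameter, 28 mm high; origin under its centre
- dish: bystander: empty round steel dish, 69 mm diameter, 19 mm high; origin under its centre
Not all that is in view belongs to the job. Several things have the shape of the timer_box; the one meant has the colours described above.

How it is judged:
By the outcome, as a careful person would: the job done as asked, in the order asked, and still so for the second after the job is handed in, while the arm keeps its last pose, push and grip.
It also fails if it takes over 48 s, if anything falls off the work surface, if the arm or the gripper's body presses on something with over 40 N, if the wrist force passes 120 N, or if a joint passes its speed limit or range.

## Robot

A 6-joint arm with a two-finger parallel gripper is mounted at the origin on a cart in front of the work surface, level with it; the furniture and walls round the work are solid. World frame = base frame: x ahead of the robot, y to its left, z up, the work surface at z = 0. Lengths are in m, angles in rad, forces in N, time in s.
With the tool pointing down it reaches from about 0.275 to 0.85 m from the base axis. Payload 5.2 kg.
Tool frame: the origin (TCP) lies midway between the tips of the shut fingers; the grasp point (between the pads) lies ctrl.grip_depth behind it (ctrl.grip_depth is the distance from the TCP to the grasp point, in m); z points along the fingers, y is the line along which they close (so a half turn about z gives the same grasp; the last joint's range is limited). The gripper opens to 85 mm and grips with 20 to 120 N. Pads are 22 mm wide; open, the fingers measure 114 mm over their backs; the gripper's body (76 mm by 85 mm) begins 54 mm behind the grasp point. The pads swing forward as they close: fully open they stand 13 mm farther back than shut.
Start: joints at [-1.468, 0.259, 1.535, -0, 1.348, -0.203], TCP at [0.166, -0.524, 0.231] pointing down, gripper open.
Joint ranges: [-3.14, 3.14], [-0.91, 2.08], [0.19, 2.58], [-1.22, 4.36], [0.22, 2.71], [-3.12, 3.12]. Speed limits (rad/s): [2.57, 2.57, 3.14, 3.14, 3.14, 3.14].

## Interface

Orientations are given as a unit quaternion [x, y, z, w].
In Python, from station import ctrl gives the robot as it stands.
- The arm moves only by the tool arm_command, never from a script. Its argument "rows" is a list of rows, each a list of 7 numbers: the shift along the tool's x, y, z in mm, then the turn, a rotation vector about the tool's x, y, z in rad, then the finger opening in mm, from 0 to 85.4. In form: [[tx, ty, tz, ax, ay, az, fingers], ...]. A call has 1 to 5 rows; each row is the pose to reach, as a shift and turn from the pose commanded when the call began, along the tool's axes at that moment; what a row does not reach only later rows make up. A row lasts 1/12 s, in which the tool goes at most 41.7 mm and 7.16 degrees, less where a joint would pass 70% of its speed; a pose out of reach is approached as far as the arm can. A call with a gripper value outside its range is refused whole. The fingers move at their own pace and stop on an object; "grip_force" is the grip in N (left out, the last holds). Time passes only in rows, so rows that repeat a pose let the fingers close. It gives the time, the measured TCP pose, the force, the opening and the grip force at its end, in the units of the state.
- ctrl.observe(): the state, without advancing time (a new reading comes with each control period).
- ctrl.get_image(name): name is "scene" or "top" or "wrist"; returns a dict with "color" (400x640x3 uint8, red, green, blue), "fx", "fy", "cx", "cy" (pixels), "origin" and "orientation" of the camera in the world. Camera axes: x right, y down, z forward; pixel columns grow to the right and rows downward; lengths in m; the calibration is good to about 2 mm. A picture is of the moment at which its call begins. There is no depth.
- ctrl.close_job(): hands the job in; it is judged then, once.
The state is a dict: "clock": time; "q": joint angles; "qd": joint speeds; "joint_efforts": joint torques, N m; "tcp_pos": TCP position; "eef_rot": TCP orientation; "contact_force": force on the tool from outside, world axes, zero at the start; "torque": the same for the moment, N m; "grip_width": finger opening in m; "grip_force": force on a finger pad.
Only numpy, scipy, OpenCV 4.12 (cv2) and the standard library are available. Lean on these libraries where they do the work, as an engineer would, in place of code of your own. Each camera call takes 0.05 s, during which the arm holds its last target. There are 200 camera calls.

## Working session

There is one attempt and no reset: what is moved stays moved. The work goes in short steps, Python scripts to look and compute and a tool call to move; the robot and the scene stay as the last step left them, time stands still between calls to the robot, and variables do not carry over. Pictures are saved under pics/ and viewed, at most 10 in all, crops included, and the job is handed in when it is done.

Besides the shell and the picture viewer there is one more tool, called after "Call:" as name(argument=value, ...), one argument or row to a line, values as JSON. arm_command: Moves the arm, as the interface text tells. Its arguments: {"type":"object","properties":{"rows":{"type":"array"},"grip_force":{"type":"number"}},"required":["rows"]}

```bash
mkdir -p pics; cat > h.py <<'E'
import numpy as np, cv2, json
from scipy.spatial.transform import Rotation as R
from station import ctrl
def snap(n,f):
    d=ctrl.get_image(n); cv2.imwrite('pics/'+f+'.png',d['color'][:,:,::-1])
    json.dump({k:(np.array(v).tolist()) for k,v in d.items() if k!='color'},open('pics/'+f+'.json','w')); return d
def ray(f,u,v):
    d=json.load(open('pics/'+f+'.json')); r=R.from_quat(d['orientation']).apply([(u-d['cx'])/d['fx'],(v-d['cy'])/d['fy'],1])
    return np.array(d['origin']),r
def onz(f,u,v,z):
    o,r=ray(f,u,v); return (o+r*(z-o[2])/r[2]).round(4)
def proj(f,p):
    d=json.load(open('pics/'+f+'.json')); c=R.from_quat(d['orientation']).inv().apply(np.array(p)-d['origin'])
    return [d['fx']*c[0]/c[2]+d['cx'],d['fy']*c[1]/c[2]+d['cy']]
def totool(dw):
    s=ctrl.observe(); return (R.from_quat(s['eef_rot']).inv().apply(dw)*1000).round(1)
def st():
    s=ctrl.observe(); print(s['clock'],np.round(s['tcp_pos'],4),np.round(s['eef_rot'],4),np.round(s['contact_force'],1),s['grip_width'],s['grip_force'],np.round(s['q'],3))
E
python3 - <<'E'
from h import *
for n in('top','scene'): d=snap(n,n+'0'); print(d['origin'],d['orientation'],d['fx'])
st(); print(ctrl.grip_depth)
E
```

```text
[0.38203748 0.07706282 1.2896802 ] [ 0.71446847 -0.69579646  0.05508638 -0.04865788] 499.1474322557976
[-0.01208644  0.92951269  0.93495179] [-0.27479746  0.85837858 -0.41564299  0.12212075] 512.1292844376844
0.1 [ 0.1656 -0.524   0.2305] [ 9.883e-01  1.523e-01  0.000e+00 -9.000e-04] [ 0.4  0.6 -0.2] 0.08535655658088849 0.0 [-1.468  0.259  1.536  0.     1.348 -0.203]
0.0187
```

View pics/top0.png

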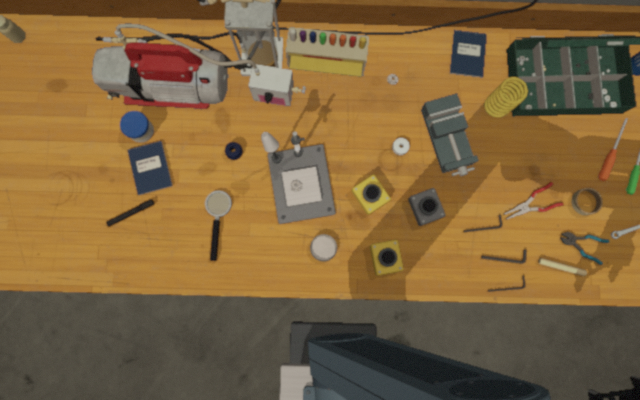

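View pics/scene0.png

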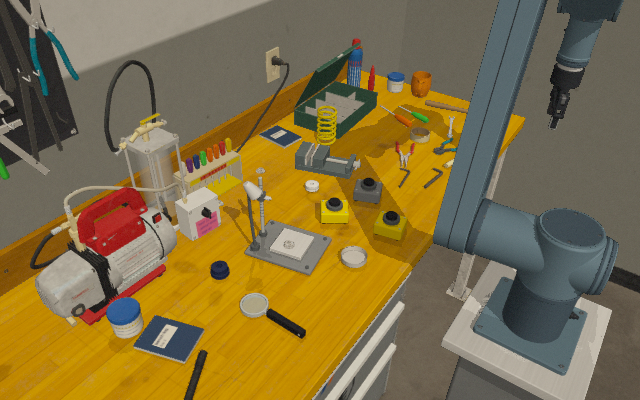

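Top view: grey timer box at about (427,207), with yellow decoys beside it. The loupe lens is at (218,203) and its handle ends near (214,259). The stand is at (302,184), shims at (297,185), dish at (323,247). I'll enlarge these for finer readings.

```bash
python3 - <<'E'
import cv2, numpy as np
a=cv2.imread('pics/top0.png'); s=cv2.imread('pics/scene0.png')
A=cv2.resize(a[130:265,200:450],None,fx=3.2,fy=3.2,interpolation=cv2.INTER_CUBIC)
b=cv2.resize(s[165:275,235:335],None,fx=4,fy=4,interpolation=cv2.INTER_CUBIC)
cv2.imwrite('pics/c1.png',A); cv2.imwrite('pics/c2.png',b)
E
```

```text
(no output)
```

View pics/c1.png

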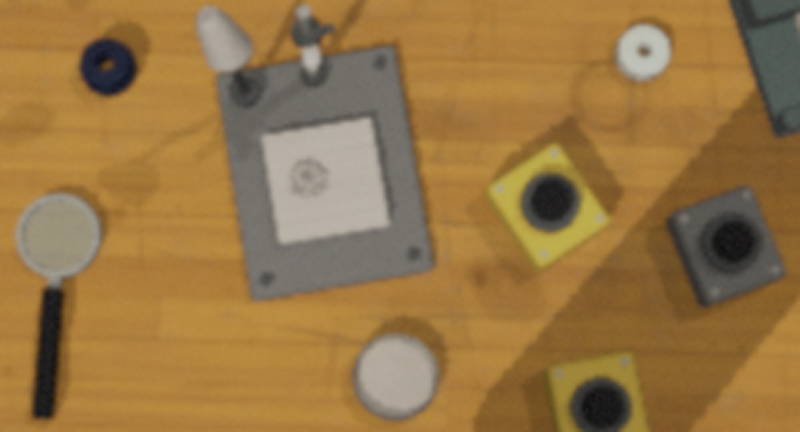

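View pics/c2.png

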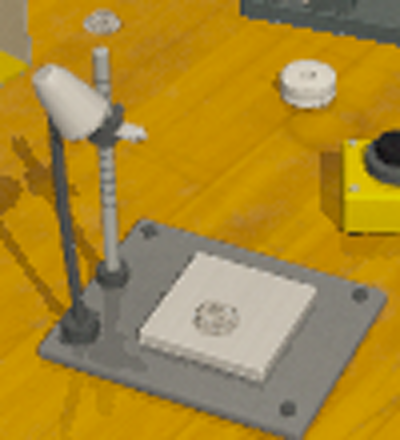

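The crops show the shims at (309,177), button (734,241), lens (58,236), and handle running (55,290) to (43,415). In the scene crop the pointer tip is near (145,133).

```bash
python3 - <<'E'
from h import *
t=lambda u,v,z:onz('top0',200+(u+.5)/3.2-.5,130+(v+.5)/3.2-.5,z)
print('shim',t(309,177,.032)); print('btn',t(734,241,.061)); L=t(58,236,.012);print('lens',L)
a=t(55,290,.02);b=t(43,415,.02);print('handle',a,b,np.arctan2(*(a-b)[[1,0]]))
print('L-end',np.arctan2(*(L-b)[[1,0]]))
for c in((217,73),(397,44),(434,265),(252,300)):print('base',t(*c,.012))
T=[t(*c,.024) for c in((262,134),(372,117),(391,224),(281,244))]; print('table',T, np.mean(T,0))
C=np.mean(T,0); f=(T[0]+T[1]-T[2]-T[3]); y=np.arctan2(f[1],f[0]); print('yaw',y)
tip=C[:2]+R.from_euler('z',y).as_matrix()[:2,:2]@[.06,-.005]; print('tipxy',tip)
for z in(.11,.12,.13,.14,.15,.16):
  p=proj('scene0',[*tip,z]); q=proj('top0',[*tip,z]); print(z,(p[0]-235+.5)*4-.5,(p[1]-165+.5)*4-.5,'top',(q[0]-200+.5)*3.2,(q[1]-130+.5)*3.2)
st()
E
```

```text
shim [0.5992 0.1328 0.032 ]
btn [ 0.5528 -0.2004  0.061 ]
lens [0.5489 0.3341 0.012 ]
handle [0.5044 0.3324 0.02  ] [0.4054 0.3363 0.02  ] -0.03937358009318703
L-end -0.015329809489361489
base [0.6869 0.2118 0.012 ]
base [0.7155 0.0651 0.012 ]
base [0.5335 0.0308 0.012 ]
base [0.5014 0.1761 0.012 ]
table [array([0.6347, 0.1722, 0.024 ]), array([0.6512, 0.0839, 0.024 ]), array([0.5642, 0.0663, 0.024 ]), array([0.5457, 0.1537, 0.024 ])] [0.59895  0.119025 0.024   ]
yaw 0.20230764783921498
tipxy [0.65873098 0.1261828 ]
0.11 146.22828740451996 173.82531487994265 top 316.8992034182571 82.42055240618593
0.12 145.75832991728726 161.6665333957386 top 316.44489988162445 79.34961744276808
0.13 145.28391100953058 149.3923256469625 top 315.9830264115812 76.22751234461157
0.14 144.80496684823652 137.00104014027102 top 315.5133922150201 73.05294741622428
0.15 144.32143237681134 124.4909937257429 top 315.0358000328281 69.82458925414576
0.16 143.83324128562208 111.86047083471658 top 314.5500458636274 66.5410588795392
0.1 [ 0.1656 -0.524   0.2305] [ 9.883e-01  1.523e-01  0.000e+00 -9.000e-04] [ 0.4  0.6 -0.2] 0.08535655658088849 0.0 [-1.468  0.259  1.536  0.     1.348 -0.203]
```

```bash
python3 - <<'E'
from h import *
s=ctrl.observe(); print(totool(np.array([.5528,-.2004,.16])-s['tcp_pos']))
E
```

```text
[ 466.7 -191.9   71. ]
```

Call:
arm_command(
  rows=[
    [33, -14, 5, 0, 0, 0, 0],
    [67, -27, 10, 0, 0, 0, 0],
    [100, -41, 15, 0, 0, 0, 0],
    [133, -55, 20, 0, 0, 0, 0],
    [167, -69, 25, 0, 0, 0, 0],
  ],
)

```text
clock: 0.52
tcp_pos: [0.3048, -0.407, 0.2057]
eef_rot: [0.988, 0.152, -0.0, -0.0]
contact_force: [1.0, 0.0, -0.1]
grip_width: 0.0254
grip_force: 0.0
```

Call:
arm_command(
  rows=[
    [33, -14, 5, 0, 0, 0, 0],
    [67, -27, 10, 0, 0, 0, 0],
    [100, -41, 15, 0, 0, 0, 0],
    [133, -55, 20, 0, 0, 0, 0],
    [167, -69, 25, 0, 0, 0, 0],
  ],
)

```text
clock: 0.93
tcp_pos: [0.4434, -0.2908, 0.1808]
eef_rot: [0.988, 0.152, -0.0, -0.0]
contact_force: [0.5, -0.2, -0.0]
grip_width: 0.0003
grip_force: 0.0
```

```bash
python3 - <<'E'
from h import *
st(); snap('wrist','w1'); s=ctrl.observe(); print(totool(np.array([.5528,-.2004,.16])-s['tcp_pos'])); print(proj('w1',[.5528,-.2004,.061]))
d=json.load(open('pics/w1.json')); r=R.from_quat(s['eef_rot']); print(d['fx'],r.inv().apply(np.array(d['origin'])-s['tcp_pos']),(r.inv()*R.from_quat(d['orientation'])).as_matrix().round(2))
E
```

```text
0.9333 [ 0.4434 -0.2908  0.1808] [ 9.883e-01  1.523e-01 -2.000e-04 -2.000e-04] [ 0.5 -0.2 -0. ] 0.00028699624305867624 0.0 [-0.791  0.264  1.657 -0.     1.221  0.474]
[126.3 -49.4  20.5]
[np.float64(248.53017288484676), np.float64(30.674464975208082)]
305.1779839279434 [ 0.07932091  0.00380109 -0.14288751] [[-0.   -0.95 -0.33]
 [ 1.   -0.    0.  ]
 [-0.   -0.33  0.95]]
```

View pics/w1.png

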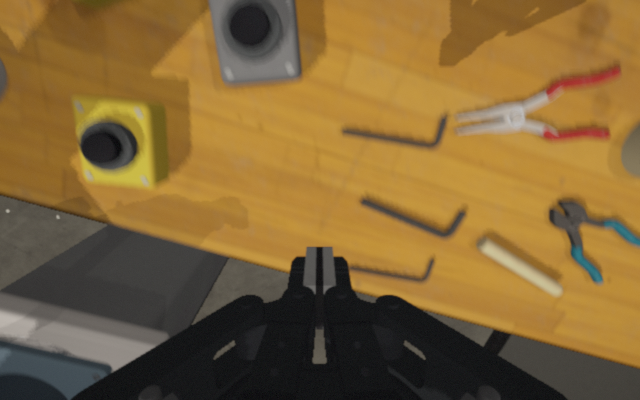

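The wrist view shows the grey box's button at about (250,24), against a predicted (249,31). I'll correct the estimate from this view.

```bash
python3 - <<'E'
from h import *
p=onz('w1',250,24,.061); print(p); s=ctrl.observe(); m=(p+[.5528,-.2004,.061])/2
for z in(.1,.075): print(totool([m[0],m[1],z]-np.array(s['tcp_pos'])))
E
```

```text
[ 0.5575 -0.2004  0.061 ]
[128.3 -48.4  80.5]
[128.2 -48.4 105.5]
```

Call:
arm_command(
  rows=[
    [32, -12, 18, 0, 0, 0, 0],
    [64, -24, 36, 0, 0, 0, 0],
    [96, -36, 56, 0, 0, 0, 0],
    [128, -48, 78, 0, 0, 0, 0],
    [128, -48, 100, 0, 0, 0, 0],
  ],
)

```text
clock: 1.4
tcp_pos: [0.5542, -0.2044, 0.0803]
eef_rot: [0.988, 0.154, 0.002, -0.0]
contact_force: [-0.5, -0.7, 0.5]
grip_width: -0.0
grip_force: 0.0
```

Call:
arm_command(
  rows=[
    [0, 0, 12, 0, 0, 0, 0],
    [0, 0, 18, 0, 0, 0, 0],
    [0, 0, 21, 0, 0, 0, 0],
    [0, 0, 23, 0, 0, 0, 0],
    [0, 0, 23, 0, 0, 0, 0],
  ],
)

```text
clock: 1.82
tcp_pos: [0.55, -0.2083, 0.0589]
eef_rot: [0.988, 0.152, 0.0, -0.0]
contact_force: [-1.0, 1.7, 3.4]
grip_width: -0.0003
grip_force: 1.3
```

```bash
python3 - <<'E'
from h import *
st(); s=ctrl.observe(); print(s['qd']); print(totool(np.array([.555,-.2004,.0589])-s['tcp_pos']))
E
```

```text
1.8167 [ 0.55   -0.2083  0.0589] [ 9.884e-01  1.519e-01  1.000e-04 -0.000e+00] [-1.   1.7  3.4] -0.00031956111726762356 1.2758623715490103 [-0.552  0.489  1.651  0.     1.001  0.714]
[-0.00204005 -0.01118676 -0.00494492 -0.00331898  0.00362481  0.0018657 ]
[ 7.2 -6.1 -0. ]
```

Call:
arm_command(
  rows=[
    [0, 0, -8, 0, 0, 0, 0],
    [7, -6, -8, 0, 0, 0, 0],
    [7, -6, -4, 0, 0, 0, 0],
    [7, -6, 0, 0, 0, 0, 0],
    [7, -6, 1, 0, 0, 0, 0],
  ],
)

```text
clock: 2.23
tcp_pos: [0.5558, -0.2003, 0.0573]
eef_rot: [0.988, 0.152, 0.001, 0.0]
contact_force: [2.2, 1.0, 3.9]
grip_width: -0.0001
grip_force: 1.8
```

Call:
arm_command(
  rows=[
    [0, 0, 1, 0, 0, 0, 0],
    [0, 0, 2, 0, 0, 0, 0],
    [0, 0, 2.5, 0, 0, 0, 0],
    [0, 0, 3, 0, 0, 0, 0],
    [0, 0, 3, 0, 0, 0, 0],
  ],
)

```text
clock: 2.65
tcp_pos: [0.5558, -0.2003, 0.0551]
eef_rot: [0.988, 0.152, 0.001, 0.0]
contact_force: [2.9, 2.0, 7.1]
grip_width: 0.0002
grip_force: 3.2
```

Call:
arm_command(
  rows=[
    [0, 0, 0.5, 0, 0, 0, 0],
    [0, 0, 1, 0, 0, 0, 0],
    [0, 0, 1, 0, 0, 0, 0],
  ],
)

```text
clock: 2.9
tcp_pos: [0.5558, -0.2003, 0.0549]
eef_rot: [0.988, 0.152, 0.001, 0.001]
contact_force: [0.6, 2.1, 12.2]
grip_width: 0.0
grip_force: 6.3
```

Call:
arm_command(
  rows=[
    [0, 0, -20, 0, 0, 0, 0],
    [0, 0, -50, 0, 0, 0.06, 0],
    [0, 0, -85, 0, 0, 0.15, 0],
    [0, 0, -120, 0, 0, 0.24, 0],
    [0, 0, -135, 0, 0, 0.325, 0],
  ],
)

```text
clock: 3.32
tcp_pos: [0.5557, -0.2011, 0.1924]
eef_rot: [1.0, -0.012, 0.002, 0.001]
contact_force: [0.6, -0.0, 1.0]
grip_width: 0.0002
grip_force: 0.0
```

```bash
python3 - <<'E'
from h import *
st(); snap('top','t2'); s=ctrl.observe(); print(totool(np.array([.46,.335,.16])-s['tcp_pos']))
a=cv2.imread('pics/top0.png')[190:225,405:450];b=cv2.imread('pics/t2.png')[190:225,405:450]
E
```

```text
3.3167 [ 0.5557 -0.2011  0.1924] [ 0.9999 -0.0118  0.0015  0.0014] [ 0.6 -0.   1. ] 0.00016182816581659874 0.0 [-5.350e-01  3.570e-01  1.495e+00 -1.000e-03  1.286e+00  1.059e+00]
[-112.1 -533.7   31.2]
```

Call:
arm_command(
  rows=[
    [-12, -32, 0, 0, 0, 0, 0],
    [-25, -64, 0, 0, 0, 0, 0],
    [-37, -96, 0, 0, 0, 0, 0],
    [-50, -128, 0, 0, 0, 0, 0],
    [-62, -160, 0, 0, 0, 0, 0],
  ],
)

```text
clock: 3.78
tcp_pos: [0.4938, -0.0378, 0.1869]
eef_rot: [1.0, -0.01, -0.002, -0.0]
contact_force: [1.1, -0.5, 0.6]
grip_width: -0.0001
grip_force: 0.0
```

Call:
arm_command(
  rows=[
    [-10, -33, 0, 0, 0, 0, 0],
    [-20, -66, 0, 0, 0, 0, 0],
    [-30, -100, 0, 0, 0, 0, 0],
    [-40, -133, 0, 0, 0, 0, 0],
    [-50, -167, 0, 0, 0, 0, 0],
  ],
)

```text
clock: 4.2
tcp_pos: [0.4474, 0.1298, 0.1872]
eef_rot: [1.0, -0.009, -0.001, 0.0]
contact_force: [0.3, -1.1, -0.0]
grip_width: 0.0001
grip_force: 0.0
```

Call:
arm_command(
  rows=[
    [0, -34, 3, 0, 0, 0, 50],
    [0, -68, 6, 0, 0, 0, 50],
    [0, -102, 10, 0, 0, 0, 50],
    [0, -136, 14, 0, 0, 0, 50],
    [0, -170, 20, 0, 0, 0, 50],
  ],
)

```text
clock: 4.62
tcp_pos: [0.4515, 0.2999, 0.1671]
eef_rot: [1.0, -0.009, -0.001, 0.001]
contact_force: [1.3, -0.0, 0.4]
grip_width: 0.0501
grip_force: 0.0
```

```bash
python3 - <<'E'
from h import *
st(); s=ctrl.observe(); print(totool(np.array([.46,.335,.16])-s['tcp_pos']))
snap('wrist','w2'); snap('top','t3')
w=cv2.imread('pics/w2.png');cv2.imwrite('pics/w2v.png',cv2.resize(w,(800,500),interpolation=cv2.INTER_CUBIC))
E
```

```text
4.6167 [0.4515 0.2999 0.1671] [ 1.0e+00 -9.1e-03 -1.0e-03  8.0e-04] [ 1.3 -0.   0.4] 0.05013286820440791 0.0 [ 3.810e-01  2.980e-01  1.646e+00 -1.000e-03  1.200e+00  1.970e+00]
[  7.9 -35.3   7.1]
```

View pics/w2v.png

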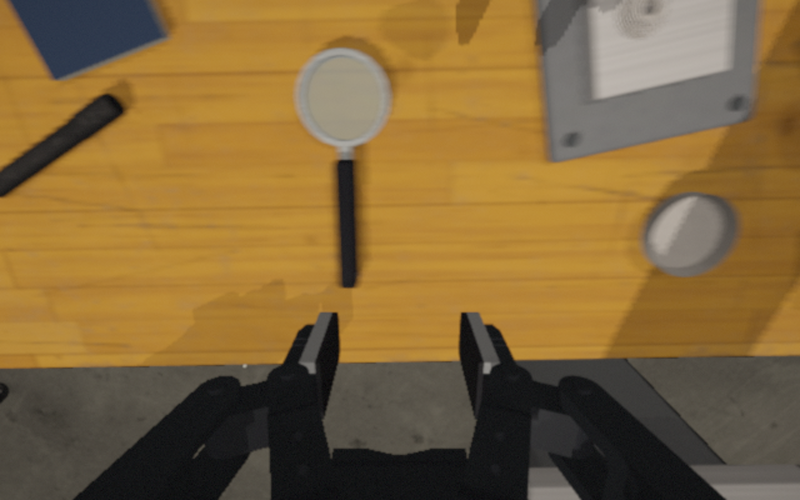

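Wrist view: lens centre at (343,97) in the 1.25x picture. The handle runs from (346,161) to (348,286), and the dish and stand are well clear.

```bash
python3 - <<'E'
from h import *
t=lambda u,v,z:onz('w2',(u+.5)/1.25-.5,(v+.5)/1.25-.5,z)
L=t(343.5,97,.012);a=t(346,161,.02);b=t(348.5,287,.02);print(L,a,b,np.linalg.norm(L-b),np.linalg.norm(a-b),np.arctan2(*(a-b)[[1,0]]),np.arctan2(*(L-b)[[1,0]]))
for v in((640,15),):print('shim',t(*v,.032))
s=ctrl.observe();print(R.from_quat(s['eef_rot']).as_matrix()[:,0])
g=(a+b)[:2]/2*0+ (L+(b-L)*80/148)[:2]; print(g); print(totool([*g,.010-.0187*0]-np.array(s['tcp_pos'])))
E
```

```text
[0.5524 0.3377 0.012 ] [0.5078 0.3376 0.02  ] [0.4058 0.3419 0.02  ] 0.14687818081662096 0.10209059702048963 -0.04213191560073709 -0.028641551591523345
shim [0.5963 0.1437 0.032 ]
[ 0.99989244 -0.01415269 -0.00384878]
[0.47315676 0.33997027]
[ 22.5 -38.3 155.9]
```

Call:
arm_command(
  rows=[
    [10, -18, 15, 0, 0, 0.015, 34],
    [20.4, -36.3, 35, 0, 0, 0.015, 34],
    [20.4, -36.3, 65, 0, 0, 0.015, 34],
    [20.4, -36.3, 95, 0, 0, 0.015, 34],
    [20.4, -36.3, 100, 0, 0, 0.015, 34],
  ],
)

```text
clock: 5.13
tcp_pos: [0.4696, 0.3319, 0.0624]
eef_rot: [1.0, -0.017, -0.005, 0.003]
contact_force: [-0.6, -0.5, -0.3]
grip_width: 0.034
grip_force: 0.0
```

```bash
python3 - <<'E'
from h import *
st(); snap('wrist','w3'); s=ctrl.observe(); print(totool(np.array([.471,.338,.004])-s['tcp_pos']))
w=cv2.imread('pics/w3.png');cv2.imwrite('pics/w3v.png',cv2.resize(w,(800,500),interpolation=cv2.INTER_CUBIC))
print(proj('w3',[.471,.338,.02]),R.from_quat(s['eef_rot']).as_matrix()[:,[0,2]])
E
```

```text
5.1333 [0.4696 0.3319 0.0624] [ 0.9998 -0.0168 -0.0051  0.0028] [-0.6 -0.5 -0.3] 0.033989166169669516 0.0 [ 4.220e-01  4.720e-01  1.671e+00 -1.000e-03  1.011e+00  2.027e+00]
[ 1.1 -6.2 59.8]
[np.float64(309.0440761464353), np.float64(228.71604351481164)] [[ 0.99937821 -0.00924093]
 [-0.03407194 -0.00482605]
 [-0.00907124 -0.99994566]]
```

View pics/w3v.png

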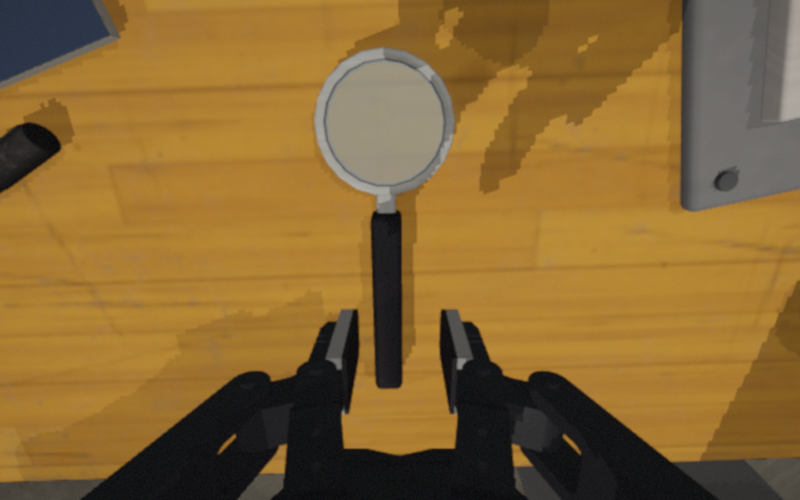

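Closer view: ring centre (385,121), handle centreline from (386,212) to (389,386), fingers straddling it about 12 px to the right.

```bash
python3 - <<'E'
from h import *
t=lambda u,v,z:onz('w3',(u+.5)/1.25-.5,(v+.5)/1.25-.5,z)
L=t(385,121,.012);a=t(386.5,212,.02);b=t(389,386,.02);print(L,a,b,np.linalg.norm(L-b),np.arctan2(*(a-b)[[1,0]]),np.arctan2(*(L-b)[[1,0]]))
s=ctrl.observe();st();g=(L+(b-L)*80/148)[:2];print(g,totool([*g,.004]-np.array(s['tcp_pos'])))
r=R.from_quat(s['eef_rot']); y=-.035; des=R.from_quat([np.cos(y/2),np.sin(y/2),0,0]); print((r.inv()*des).as_rotvec())
E
```

```text
[0.5534 0.3353 0.012 ] [0.511  0.3362 0.02  ] [0.4071 0.3393 0.02  ] 0.14657315579600513 -0.029827532316912937 -0.027334270225125037
5.1833 [0.4703 0.3322 0.0638] [ 0.9998 -0.017  -0.0046  0.0025] [-0.5  0.4 -0.3] 0.033682115479559765 0.0 [ 4.220e-01  4.700e-01  1.669e+00 -1.000e-03  1.013e+00  2.027e+00]
[0.47431892 0.33746216] [ 4.4 -5.7 59.7]
[0.00514227 0.00906898 0.00094336]
```

Call:
arm_command(
  rows=[
    [3, -5, 5, 0.005, 0.009, 0, 34],
    [3.5, -5.5, 20, 0.005, 0.009, 0, 34],
    [3.5, -5.5, 38, 0.005, 0.009, 0, 34],
    [3.5, -5.5, 52, 0.005, 0.009, 0, 34],
    [3.5, -5.5, 56, 0.005, 0.009, 0, 34],
  ],
)

```text
clock: 5.6
tcp_pos: [0.4776, 0.3399, 0.0122]
eef_rot: [1.0, -0.017, 0.005, -0.002]
contact_force: [-0.7, 1.0, 0.4]
grip_width: 0.0342
grip_force: 0.0
```

Call:
arm_command(
  rows=[
    [0, 0, 0, 0, 0, 0, 34],
    [0, 0, 0, 0, 0, 0, 34],
  ],
)

```text
clock: 5.77
tcp_pos: [0.4785, 0.3405, 0.0138]
eef_rot: [1.0, -0.017, 0.006, -0.003]
contact_force: [-0.2, 0.3, -0.5]
grip_width: 0.034
grip_force: 0.0
```

```bash
python3 - <<'E'
from h import *
st(); s=ctrl.observe();print(totool([.4733,.337,.004]-np.array(s['tcp_pos'])))
r=R.from_quat(s['eef_rot']); y=-.03; des=R.from_quat([np.cos(y/2),np.sin(y/2),0,0]); print((r.inv()*des).as_rotvec())
E
```

```text
5.7667 [0.4785 0.3405 0.0138] [ 0.9998 -0.0171  0.0056 -0.0029] [-0.2  0.3 -0.5] 0.034034437561316654 0.0 [4.280e-01 5.420e-01 1.699e+00 1.000e-03 8.890e-01 2.033e+00]
[-5.2  3.7  9.7]
[-0.00598057 -0.01114832 -0.00427518]
```

Call:
arm_command(
  rows=[
    [-5.2, 3.7, 3, -0.006, -0.011, -0.004, 34],
    [-5.2, 3.7, 7, -0.006, -0.011, -0.004, 34],
    [-5.2, 3.7, 9, -0.006, -0.011, -0.004, 34],
    [-5.2, 3.7, 9.5, -0.006, -0.011, -0.004, 34],
    [-5.2, 3.7, 9.5, -0.006, -0.011, -0.004, 34],
  ],
)

```text
clock: 6.18
tcp_pos: [0.4721, 0.3367, 0.0027]
eef_rot: [1.0, -0.015, -0.001, 0.0]
contact_force: [0.2, 0.2, 0.1]
grip_width: 0.034
grip_force: 0.0
```

```bash
python3 - <<'E'
from h import *
st(); s=ctrl.observe();print(totool([.4733,.337,.004]-np.array(s['tcp_pos'])))
r=R.from_quat(s['eef_rot']); y=-.03; des=R.from_quat([np.cos(y/2),np.sin(y/2),0,0]); print((r.inv()*des).as_rotvec())
E
```

```text
6.1833 [0.4721 0.3367 0.0027] [ 9.999e-01 -1.510e-02 -1.000e-03  5.000e-04] [0.2 0.2 0.1] 0.03404330407572178 0.0 [ 0.427  0.555  1.711 -0.     0.878  2.028]
[ 1.2 -0.4 -1.3]
[ 0.00102674  0.00202833 -0.0001849 ]
```

Call:
arm_command(
  rows=[
    [0, 0, -1, 0.001, 0.002, 0, 24],
    [0, 0, -1, 0.001, 0.002, 0, 12],
    [0, 0, -1, 0.001, 0.002, 0, 5],
    [0, 0, -1, 0.001, 0.002, 0, 5],
    [0, 0, -1, 0.001, 0.002, 0, 5],
  ],
  grip_force=50,
)

```text
clock: 6.6
tcp_pos: [0.4725, 0.3369, 0.0042]
eef_rot: [1.0, -0.015, 0.0, -0.0]
contact_force: [-0.8, 0.1, 3.9]
grip_width: 0.0149
grip_force: 50.3
```

Call:
arm_command(
  rows=[
    [0, 0, 0, 0, 0, 0, 5],
    [0, 0, 0, 0, 0, 0, 5],
    [0, 0, -10, 0, 0, 0, 5],
    [0, 0, -20, 0, 0, 0, 5],
    [0, 0, -30, 0, 0, 0, 5],
  ],
)

```text
clock: 7.02
tcp_pos: [0.4719, 0.3365, 0.0343]
eef_rot: [1.0, -0.015, -0.0, 0.0]
contact_force: [-0.1, 0.3, -1.1]
grip_width: 0.0148
grip_force: 49.7
```

Call:
arm_command(
  rows=[
    [0, 0, -30, 0, 0, 0, 5],
    [0, 0, -65, 0, 0, 0, 5],
    [0, 0, -100, 0, 0, 0, 5],
    [0, 15, -125, 0, 0, 0, 5],
    [0, 40, -130, 0, 0, 0, 5],
  ],
)

```text
clock: 7.43
tcp_pos: [0.4737, 0.2991, 0.1702]
eef_rot: [1.0, -0.014, 0.005, -0.002]
contact_force: [1.1, -0.4, -1.1]
grip_width: 0.015
grip_force: 49.8
```

Call:
arm_command(
  rows=[
    [0, 30, 0, 0, 0, 0, 5],
    [0, 60, 0, 0, 0, 0, 5],
    [0, 90, 0, 0, 0, 0, 5],
    [0, 120, 0, 0, 0, 0, 5],
    [0, 140, 0, 0, 0, 0, 5],
  ],
)

```text
clock: 7.85
tcp_pos: [0.4663, 0.1545, 0.1647]
eef_rot: [1.0, -0.015, 0.0, 0.0]
contact_force: [0.2, 1.0, -1.5]
grip_width: 0.0149
grip_force: 49.8
```

Call:
arm_command(
  rows=[
    [0, 10, 0, 0, 0, 0, 5],
    [0, 15, 0, 0, 0, 0, 5],
    [0, 15, 0, 0, 0, 0, 5],
    [0, 15, 0, 0, 0, 0, 5],
  ],
)

```text
clock: 8.18
tcp_pos: [0.4664, 0.1424, 0.1641]
eef_rot: [1.0, -0.015, 0.0, -0.0]
contact_force: [-0.4, -0.1, -1.3]
grip_width: 0.0148
grip_force: 49.7
```

```bash
python3 - <<'E'
from h import *
st(); snap('wrist','w4'); snap('scene','s4'); s=ctrl.observe(); r=R.from_quat(s['eef_rot'])
w=cv2.imread('pics/w4.png')[0:250,200:540];a=cv2.imread('pics/s4.png')[165:290,235:405]
im=np.vstack([cv2.resize(w,(408,300),interpolation=cv2.INTER_CUBIC)]);im2=cv2.resize(a,(408,300),interpolation=cv2.INTER_CUBIC)
cv2.imwrite('pics/w4v.png',cv2.resize(w,None,fx=2.3,fy=2.3,interpolation=cv2.INTER_CUBIC)); print(r.as_matrix()[:,0])
lens=np.array(s['tcp_pos'])+r.apply([.08,0,-.0018]);print('lens',lens,'proj wrist',proj('w4',lens),proj('s4',lens))
print('shim in wrist',proj('w4',[.599,.1328,.032]))
E
```

```text
8.1833 [0.4664 0.1424 0.1641] [ 9.999e-01 -1.520e-02  3.000e-04 -3.000e-04] [-0.4 -0.1 -1.3] 0.014783087525862493 49.74650323390961 [6.700e-02 2.050e-01 1.780e+00 1.000e-03 1.156e+00 1.668e+00]
[ 9.99575427e-01 -2.91365699e-02  1.60329678e-04]
lens [0.54626602 0.14043624 0.1656682 ] proj wrist [np.float64(317.6027657144091), np.float64(106.92045606252432)] [np.float64(303.38274319882015), np.float64(210.04644744108913)]
shim in wrist [np.float64(325.8790288660335), np.float64(32.43888714129824)]
```

View pics/w4v.png

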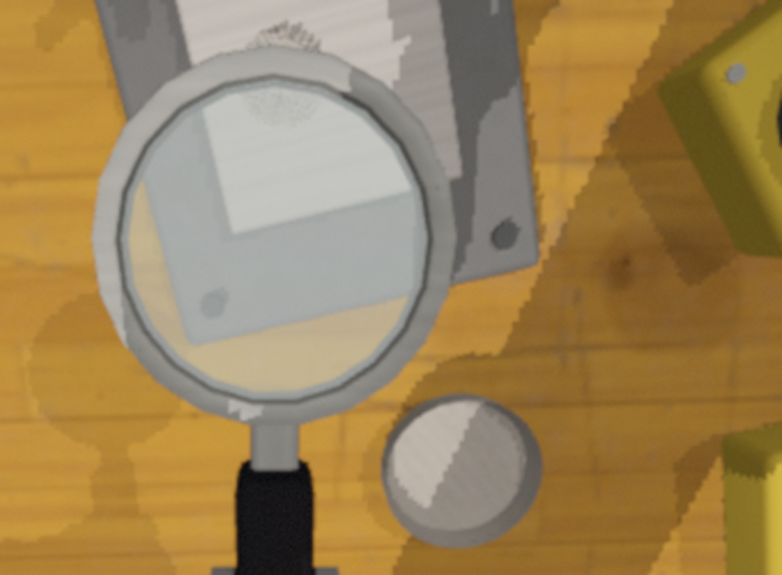

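Wrist view: the held ring spans about x 93–457, y 47–423, centred at (275,235) in the crop. The stack is centred near (284,73), about 2 px from its prediction.

```bash
python3 - <<'E'
from h import *
f=lambda u,v:(200+(u+.5)/2.3-.5,(v+.5)/2.3-.5)
print(onz('w4',*f(275,235),.1717), onz('w4',*f(275,235),.1657),'shim',onz('w4',*f(284.5,73),.032))
s=ctrl.observe()
C=np.array([.59895,.119]); y=.2023
a=cv2.imread('pics/s4.png')[165:290,235:405]; cv2.imwrite('pics/s4v.png',cv2.resize(a,None,fx=4.7,fy=4.7,interpolation=cv2.INTER_CUBIC))
E
```

```text
[0.5484 0.1396 0.1717] [0.5484 0.1396 0.1657] shim [0.5998 0.1348 0.032 ]
```

View pics/s4v.png

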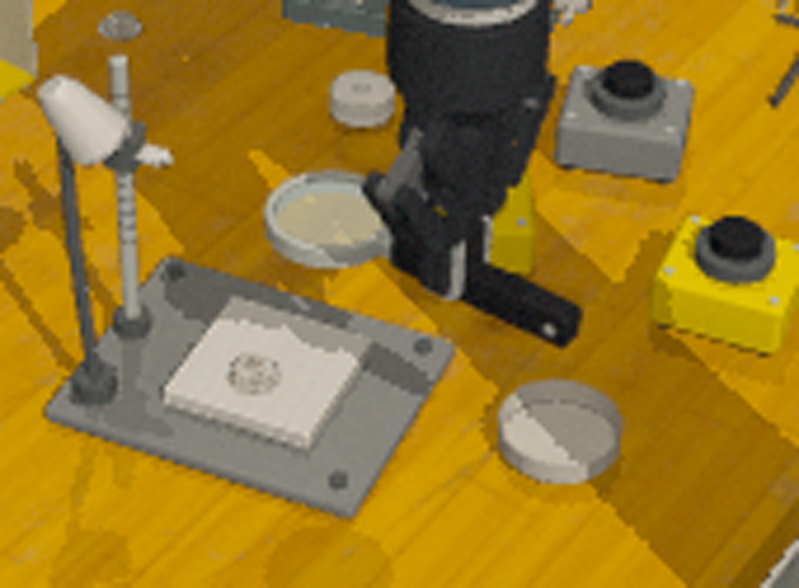

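Scene crop (4.7x): ring silhouette x 264 to about 395, y 170–268. The pointer's blade ends at about (171,157), and the post top is at about (119,58). I'll calibrate height locally against the post top and the held ring.

```bash
python3 - <<'E'
from h import *
def P(p): q=proj('s4',p); return np.array([(q[0]-235+.5)*4.7-.5,(q[1]-165+.5)*4.7-.5])
C=np.array([.59895,.119]); M=R.from_euler('z',.2023).as_matrix()[:2,:2]
S=lambda x,y,z:P([*(C+M@[x,y]),z])
print('post top',S(.09,-.005,.202),'foot',S(.09,-.005,.012))
for c in((-.085,.075),(-.085,-.075),(.105,-.075),(.105,.075)):print('basecorner',S(*c,.012))
for c in((-.045,.045),(-.045,-.045),(.045,-.045),(.045,.045)):print('tablecorner',S(*c,.024))
th=np.linspace(0,6.28,90)
for L in((.5463,.1404,.1657),(.5484,.1396,.1657)):
  q=np.array([P([L[0]+.034*np.cos(t),L[1]+.034*np.sin(t),L[2]+h]) for t in th for h in(-.006,.006)]);print('ring',q.min(0),q.max(0),P(L))
for z in(.135,.14,.145,.15): print(z,S(.06,-.005,z),'corners',S(.06,-.011,z-.0025),S(.06,-.011,z+.0025),S(.06,.001,z-.0025),S(.06,.001,z+.0025))
E
```

```text
post top [116.24880366  53.89330133] foot [130.88976135 323.26534598]
basecorner [351.8478904  502.36951681]
basecorner [455.18747565 333.80986293]
basecorner [162.82297299 247.08778794]
basecorner [ 40.341271   401.55063832]
tablecorner [307.05153548 429.28904914]
tablecorner [371.934385   330.33364398]
tablecorner [230.40374464 287.94607758]
tablecorner [159.97564587 382.86408702]
ring [256.83067536 163.97175594] [389.7770537  264.80669075] [323.23686717 213.4599713 ]
ring [254.48738538 161.78029188] [387.28092932 262.41359773] [320.82549406 211.17066102]
0.135 [170.5444524  168.33803777] corners [175.6576262  165.91646625] [175.38905049 158.64622061] [165.67939771 178.07077922] [165.38519898 170.78143236]
0.14 [170.26247618 161.04087627] corners [175.38905049 158.64622061] [175.11919658 151.34137478] [165.38519898 170.78143236] [165.08959081 163.45716413]
0.145 [169.97915194 153.70882996] corners [175.11919658 151.34137478] [174.84805534 144.00168119] [165.08959081 163.45716413] [164.79256306 156.09772298]
0.15 [169.69447   146.3416481] corners [174.84805534 144.00168119] [174.57561753 136.62688986] [164.79256306 156.09772298] [164.49410548 148.70285493]
```

Call:
arm_command(
  rows=[
    [18, 1, 5, 0, 0, 0, 5],
    [34, 3, 12, 0, 0, 0, 5],
    [46, 4, 17, 0, 0, 0, 5],
    [52, 4, 19.5, 0, 0, 0, 5],
    [52, 4, 19.5, 0, 0, 0, 5],
  ],
)

```text
clock: 8.7
tcp_pos: [0.5187, 0.1366, 0.1433]
eef_rot: [1.0, -0.015, -0.001, 0.0]
contact_force: [-1.1, -0.5, -1.4]
grip_width: 0.0148
grip_force: 49.8
```

Call:
arm_command(
  rows=[
    [0, 0, 0, 0, 0, 0, 5],
    [0, 0, 0, 0, 0, 0, 5],
    [0, 0, 0, 0, 0, 0, 5],
  ],
)

```text
clock: 8.95
tcp_pos: [0.5175, 0.1364, 0.1445]
eef_rot: [1.0, -0.015, -0.0, -0.0]
contact_force: [-0.2, -0.2, -1.3]
grip_width: 0.015
grip_force: 49.7
```

```bash
python3 - <<'E'
from h import *
st(); snap('scene','s5'); snap('wrist','w5'); snap('top','t5'); s=ctrl.observe(); r=R.from_quat(s['eef_rot'])
L=np.array(s['tcp_pos'])+r.apply([.081,0,-.0018]);print('lens',L,'w',proj('w5',L),'shim w',proj('w5',[.5995,.1338,.032]),'tip z axis',r.as_matrix()[:,2])
a=cv2.imread('pics/s5.png')[170:230,250:310]; w=cv2.imread('pics/w5.png')[20:190,240:400]; t=cv2.imread('pics/top0.png')
cv2.imwrite('pics/f5.png',np.hstack([cv2.resize(a,(480,480),interpolation=cv2.INTER_CUBIC),cv2.copyMakeBorder(cv2.resize(w,(320,340),interpolation=cv2.INTER_CUBIC),0,140,0,0,cv2.BORDER_CONSTANT)]))
def P(p): q=proj('s5',p); return np.array([(q[0]-250+.5)*8-.5,(q[1]-170+.5)*8-.5])
C=np.array([.59895,.119]); M=R.from_euler('z',.2023).as_matrix()[:2,:2]
S=lambda x,y,z:P([*(C+M@[x,y]),z]).round(1)
th=np.linspace(0,6.28,90);q=np.array([P([L[0]+.034*np.cos(t),L[1]+.034*np.sin(t),L[2]+h]) for t in th for h in(-.006,.006)]);print('ring',q.min(0),q.max(0),P(L))
for z in(.135,.14,.145,.15): print(z,S(.06,-.005,z),'corners',S(.06,-.011,z-.0025),S(.06,-.011,z+.0025),S(.06,.001,z-.0025),S(.06,.001,z+.0025))
print('posttop',S(.09,-.005,.202))
E
```

```text
8.95 [0.5175 0.1364 0.1445] [ 9.999e-01 -1.490e-02 -1.000e-04 -0.000e+00] [-0.2 -0.2 -1.3] 0.015031337179109833 49.74985420703888 [0.049 0.307 1.694 0.    1.141 1.65 ]
lens [0.59879667 0.13387711 0.14646873] w [np.float64(318.9193079100335), np.float64(103.74606307259205)] shim w [np.float64(319.00199563963423), np.float64(99.56545806451663)] tip z axis [ 4.57682785e-04  4.35819595e-05 -9.99999894e-01]
ring [195.1370051  218.00755835] [414.5509181  383.48194896] [305.15021672 299.26710507]
0.135 [170.6 246.9] corners [179.3 242.8] [178.9 230.4] [162.4 263.5] [161.9 251. ]
0.14 [170.2 234.5] corners [178.9 230.4] [178.4 218. ] [161.9 251. ] [161.4 238.6]
0.145 [169.7 222. ] corners [178.4 218. ] [178.  205.5] [161.4 238.6] [160.8 226. ]
0.15 [169.2 209.4] corners [178.  205.5] [177.5 192.9] [160.8 226. ] [160.3 213.5]
posttop [78.2 52.1]
```

View pics/f5.png

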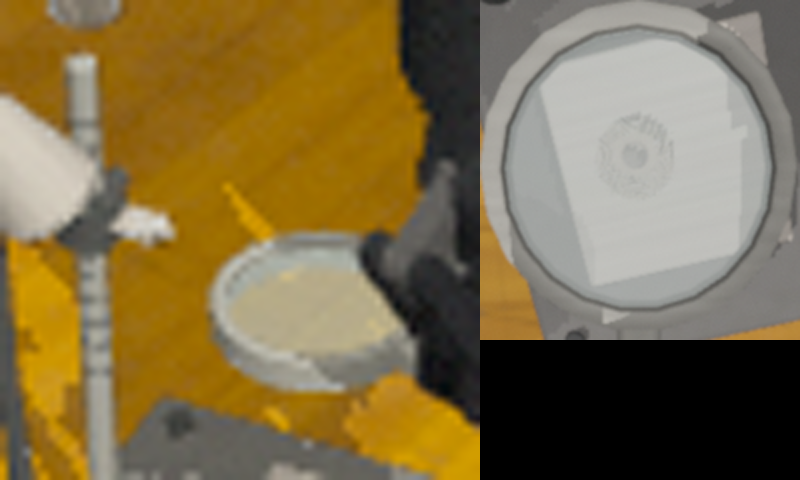

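Composite: in the wrist half, lens centre is (639,167) and stack (636,155), so the stack is about 1–2 mm further ahead. In the scene half, the ring silhouette spans v 232–391 and the pointer tip is near (165,228). I'll read the raw pixels to pin the tip.

```bash
python3 - <<'E'
from h import *
g=cv2.imread('pics/s5.png')[:,:,0].astype(int)  # blue: bench is low, metal high
print('scene tip cols 262-275');
for v in range(191,205):print(v,g[v,262:276])
print('post top cols 256-264')
for v in range(174,184):print(v,g[v,256:265])
print('ring col 287,288 rows'); print([(v,g[v,287]) for v in range(195,224)])
g=cv2.imread('pics/top0.png')[:,:,0].astype(int)
print('top tip cols 290-304')
for v in range(130,158):print(v,g[v,290:305])
E
```

```text
scene tip cols 262-275
191 [118  67  86  78  23   6  11  12   3   0   0   0   0   1]
192 [137  92  93  82  33   0   0   0   0   0   2   0   3   2]
193 [138  90  86  66  18   9   0   0   0   7   4   0   0   0]
194 [95 92 85 58 10  0 11  0  2  3 11  0  4  9]
195 [79 91 81 93 73 46 24 11  7 12 16 13 18  0]
196 [ 78  77  79 144 182 181 149  83  74   2   0   0   0   0]
197 [ 82  83 123 180 184 195 185 196 184  38   0   0   0   0]
198 [ 81 101 165 172 189 196 195 194 187 109   0   2   5   8]
199 [ 83  72  74 126 171 146 166 123 147 121   0   0   0   0]
200 [ 77  76  46   0   0  61 118  51   0   0   0   0   0   0]
201 [90 53  8  0 15 19 20  2  2  0  0  0  0  0]
202 [148  62   0  17  20  15   0   0   0   1   8   0   5   0]
203 [147  67  28   9  19  12   0   0   2   7   0   0   0   0]
204 [146  63  11   5  19   8   0   0   0   0   8   0   0   0]
post top cols 256-264
174 [16 16 22 18 21  6  0 19 15]
175 [17 25 15 19 24 12 16 10 26]
176 [ 0 13 26 46 70 44 16 11 18]
177 [  0  26 107 165 167 172  20   3   5]
178 [  3  28 111 167 172 158  36   6   8]
179 [  8  23  82 136 150 143  29   9   4]
180 
[... 1843 characters left out ...]
159 171 173 167 150  95  56  65  76  82]
148 [ 56  57  57  72 120 162 177 176 169 151 104  73  81  93  99]
149 [ 75  80  80  91 121 158 176 178 168 147  99  75  82  93 102]
150 [ 94  98  97  97 111 140 163 165 154 121  83  74  81  90 103]
151 [102 102 101  95  90 107 134 146 137  99  70  71  78  90 103]
152 [101 104 101  89  75  82 104 116 108  82  71  70  80  97 105]
153 [105 104  99  88  71  70  85  94  87  74  70  70  81 100 103]
154 [104 103 100  89  75  66  72  78  76  72  65  73  90 102 103]
155 [104  99  95  90  81  68  67  71  72  68  69  80 100 102 104]
156 [ 99  95  94  92  86  77  72  70  68  73  83  95 103 104 106]
157 [ 97  93  94  93  94  92  87  88  88  94  99 104 104 103 104]
```

```bash
python3 - <<'E'
from h import *
def tri(fs):
    A=[];b=[]
    for f,u,v in fs:
        o,r=ray(f,u,v); r/=np.linalg.norm(r); Q=np.eye(3)-np.outer(r,r); A.append(Q);b.append(Q@o)
    x,res,*_=np.linalg.lstsq(np.vstack(A),np.hstack(b),rcond=None); return x.round(4),np.sqrt(res).round(4)
print('post',tri([('s5',259.75,177.4),('top0',294.4,133.4)]))
for u,v in((269.6,198.9),(269.6,198.4),(270.3,198.7)):print('tip',tri([('s5',u,v),('top0',297,151.7)]))
s=ctrl.observe();r=R.from_quat(s['eef_rot']);L=np.array(s['tcp_pos'])+r.apply([.081,0,-.0018]);print(L,proj('t5',L),proj('s5',L))
C=np.array([.59895,.119]); M=R.from_euler('z',.2).as_matrix()[:2,:2]
pt=[*(C+M@[.09,-.005]),.202];print(pt,proj('top0',pt),proj('s5',pt))
for z in(.14,.145,.15):
  p=[*(C+M@[.06,-.005]),z];print(z,proj('top0',p),proj('s5',p))
g=cv2.imread('pics/t5.png')[:,:,0].astype(int);q=proj('t5',L);u,v=map(int,q)
for k in range(v-20,v+16,1):print(k,g[k,u-18:u+19:2])
E
```

```text
post (array([0.6872, 0.133 , 0.199 ]), array([0.0011]))
tip (array([0.6602, 0.1289, 0.1408]), array([0.0004]))
tip (array([0.6599, 0.1289, 0.1425]), array([0.0006]))
tip (array([0.6592, 0.1285, 0.1419]), array([0.0008]))
[0.59879667 0.13387711 0.14646873] [np.float64(293.8609345731491), np.float64(176.6949375228857)] [np.float64(287.7062770905004), np.float64(206.97088813394078)]
[np.float64(0.6881493386596871), np.float64(0.13197990688234928), 0.202] [np.float64(294.9765055913441), np.float64(132.95259302385767)] [np.float64(259.38328803374725), np.float64(176.03130346797292)]
0.14 [np.float64(298.16724506548024), np.float64(152.3241905035178)] [np.float64(270.86102089762306), np.float64(198.84189430603317)]
0.145 [np.float64(298.0932286815122), np.float64(151.8218684724859)] [np.float64(270.8008118830778), np.float64(197.28193097505104)]
0.15 [np.float64(298.0185851929488), np.float64(151.31529051273827)] [np.float64(270.7403143649689), np.float64(195.71449276703527)]
156 [ 47  51  67  77  92 111 111 107 100  97  83  74  75  99 110 109 104  82
  68]
157 [ 50  53  71  73  92 110 109
[... 1992 characters left out ...]
21 121 122 122 121 113  75  97
  97]
184 [122 122 123 123 123 122 123 122 124 123 123 122 124 122 123 113  80 100
  99]
185 [123 124 124 122 125 122 124 123 122 123 122 123 122 122 122 114  89 105
  97]
186 [124 124 124 123 124 123 124 124 123 123 123 123 123 124 123 112  91 104
  98]
187 [124 124 125 124 125 123 123 123 122 124 123 120 125 123 123 115  87 103
  98]
188 [126 123 126 124 125 123 124 124 124 126 124 125 122 123 123 114  92 104
  99]
189 [126 125 125 126 125 126 123 123 123 123 122 124 124 124 125 111  93 106
  99]
190 [124 126 125 124 125 125 125 124 123 126 124 124 123 124 124 111  94 106
 101]
191 [125 124 125 125 124 124 124 127 124 124 125 125 124 123 122 111  93 103
 100]
```

```bash
python3 - <<'E'
from h import *
from scipy.optimize import differential_evolution as DE
g=cv2.imread('pics/s5.png')[:,:,0].astype(float);g=(g[190:206,267:277]/190).clip(0,1)
g2=cv2.imread('pics/scene0.png')[:,:,0].astype(float)[190:206,267:277]/190
C=np.array([.59895,.119]);M=R.from_euler('z',.2).as_matrix()[:2,:2];k=16
def ren(z,du,yaw=0):
    q=np.array([proj('s5',[*(C+M@[.09-.03*np.cos(yaw)*a-b*np.sin(yaw),-.005-.03*a*np.sin(yaw)+b*np.cos(yaw)]),z+h]) for a in(0.3,1) for b in(-.006,.006) for h in(-.0025,.0025)])
    q=(q+[du-267+.5,1.25-190+.5])*k; im=np.zeros((16*k,10*k),np.float32); cv2.fillConvexPoly(im,cv2.convexHull(q.round().astype(np.int32)),1)
    return cv2.resize(im,(10,16),interpolation=cv2.INTER_AREA)
for h in(g,g2.clip(0,1)):
  r=DE(lambda p:((ren(*p)-h)**2).sum(),[(.13,.16),(-3,3)],seed=1,maxiter=60);print(r.x,r.fun)
print((h*9).round().astype(int)); print((ren(*r.x)*9).round().astype(int))
E
```

```text
[ 0.1455723  -1.04858644] 1.408947351513807
[ 0.14536975 -1.05781975] 1.2158807559026577
[[1 1 1 0 0 0 0 0 0 0]
 [0 0 0 0 0 0 0 0 0 0]
 [0 0 0 0 0 0 0 0 0 0]
 [0 0 0 0 0 0 0 0 0 0]
 [0 0 0 0 0 0 0 0 0 0]
 [2 1 0 0 0 0 0 0 0 0]
 [8 7 4 3 0 0 0 0 0 0]
 [9 9 9 8 2 0 0 0 0 0]
 [9 9 9 9 5 0 0 0 0 0]
 [7 8 6 7 5 0 0 0 0 0]
 [3 5 3 0 0 0 0 0 0 0]
 [1 0 0 0 0 0 0 0 0 0]
 [0 0 0 0 0 0 0 0 0 0]
 [1 0 0 0 0 0 0 0 0 0]
 [0 0 0 0 0 0 0 0 0 0]
 [0 0 0 0 0 0 0 0 0 0]]
[[0 0 0 0 0 0 0 0 0 0]
 [0 0 0 0 0 0 0 0 0 0]
 [0 0 0 0 0 0 0 0 0 0]
 [0 0 0 0 0 0 0 0 0 0]
 [0 0 0 0 0 0 0 0 0 0]
 [2 0 0 0 0 0 0 0 0 0]
 [9 8 6 3 0 0 0 0 0 0]
 [9 9 9 9 3 0 0 0 0 0]
 [9 9 9 9 2 0 0 0 0 0]
 [9 9 9 5 0 0 0 0 0 0]
 [5 8 6 0 0 0 0 0 0 0]
 [0 0 0 0 0 0 0 0 0 0]
 [0 0 0 0 0 0 0 0 0 0]
 [0 0 0 0 0 0 0 0 0 0]
 [0 0 0 0 0 0 0 0 0 0]
 [0 0 0 0 0 0 0 0 0 0]]
```

Call:
arm_command(
  rows=[
    [0.6, 0, 0.5, 0, 0, 0, 5],
    [1.2, 0, 1, 0, 0, 0, 5],
    [1.2, 0, 1, 0, 0, 0, 5],
    [1.2, 0, 1, 0, 0, 0, 5],
  ],
)

```text
clock: 9.43
tcp_pos: [0.5193, 0.1361, 0.1433]
eef_rot: [1.0, -0.015, 0.0, -0.0]
contact_force: [0.1, 0.0, -1.3]
grip_width: 0.0143
grip_force: 49.8
```

```bash
python3 - <<'E'
from h import *
st(); snap('scene','s6'); s=ctrl.observe();r=R.from_quat(s['eef_rot']);L=np.array(s['tcp_pos'])+r.apply([.081,0,-.0018]);print(L)
print('stack pred s4v',[(a-b+.5)*4.7-.5 for a,b in zip(proj('s4',[.6,.134,.032]),(235,165))])
th=np.linspace(0,6.28,180);q=np.array([proj('s6',L+[.034*np.cos(t),.034*np.sin(t),h]) for t in th for h in(-.006,.006)]);print('ring raw',q.min(0),q.max(0))
g=cv2.imread('pics/s6.png')[:,:,0].astype(int)
for v in range(203,213):print(v,g[v,272:284])
E
```

```text
9.4333 [0.5193 0.1361 0.1433] [ 0.9999 -0.0151  0.     -0.    ] [ 0.1  0.  -1.3] 0.01433666871906815 49.75024938583374 [0.048 0.311 1.691 0.    1.139 1.65 ]
[0.6002613  0.13366076 0.14504428]
stack pred s4v [np.float64(249.80154934670654), np.float64(359.310308843782)]
ring raw [273.55225181 197.01404085] [300.95502702 217.67910841]
203 [  2   0   0   0  13 104 168 162 147 161 164 163]
204 [  0   0   0   9  72 168 158 143 164 161 162 149]
205 [  0   0   0  24 134 170 134 172 161 150 138 141]
206 [  0   6   0  45 167 163 157 158 143 136 137 137]
207 [  0   0   7  52 164 168 157 142 137 135 134 136]
208 [  0   3   6  52 165 158 142 137 136 137 136 133]
209 [ 17   9   0  38 139 166 151 138 135 138 137 140]
210 [  0   0   0  10  99 169 164 137 140 140 139 139]
211 [  0   0   0  24  97 137 170 154 144 140 139 139]
212 [  0   0   0  10 113 104 131 166 162 143 145 143]
```

Call:
arm_command(
  rows=[
    [0, 0, -0.7, 0, 0, 0, 5],
    [0, 0, -0.7, 0, 0, 0, 5],
    [0, 0, -0.7, 0, 0, 0, 5],
    [0, 0, -0.7, 0, 0, 0, 5],
    [0, 0, -0.7, 0, 0, 0, 5],
  ],
)

```text
clock: 9.9
tcp_pos: [0.5193, 0.1361, 0.144]
eef_rot: [1.0, -0.015, 0.0, 0.0]
contact_force: [0.1, -0.0, -0.6]
grip_width: 0.0146
grip_force: 49.7
```

```bash
python3 - <<'E'
from h import *
st(); print(ctrl.close_job())
E
```

```text
9.9 [0.5193 0.1361 0.144 ] [ 0.9999 -0.0151  0.      0.    ] [ 0.1 -0.  -0.6] 0.01456279282551777 49.748141169548035 [ 0.049  0.311  1.69  -0.     1.141  1.65 ]
the job is handed in; nothing more can be done
None
```

I pressed the timer button to its stop and released it (its return was not checked in an image), and the job is handed in at 9.9 s with the loupe held level and steady over the shim stack, lens centre at 0.146 m; centring and pointer-tip height are image estimates, good to about 1–2 mm.

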